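# Lock the baby-food blender cup onto its base and shut the kit drawer

## Robot

A 7-joint arm with a two-finger parallel gripper is mounted at the origin on the work surface. World frame = base frame: x ahead of the robot, y to its left, z up, the work surface at z = 0. Lengths are in mm, angles in rad, forces in N, time in s.
With the tool pointing down it reaches from about 400 to 875 mm from the base axis. Payload 4.4 kg.
Tool frame: the origin (TCP) lies midway between the tips of the shut fingers; the grasp point (between the pads) lies 19 mm behind it; x points along the fingers, y is the direction in which the jaws open and shut, and the axes are right-handed (so a half turn about x gives the same grasp; the last joint's range is limited). The gripper opens to 85 mm and grips with 20 to 120 N. Pads are 22 mm wide; open, the fingers measure 114 mm over their backs; the gripper's body (76 mm by 85 mm) begins 54 mm behind the grasp point. The pads swing forward as they close: fully open they stand 13 mm farther back than shut.
Start: joints at [-1.287, 0.628, 0.038, 1.517, -0.027, 0.996, -0.02], TCP at [222.738, 610.66, 231.313] pointing down, gripper open.
Joint ranges: [-3.06, 3.06], [-0.37, 2.12], [-1.25, 1.32], [0.18, 2.47], [-1.1, 4.24], [0.23, 1.98], [-2.94, 2.94]. Speed limits (rad/s): [2.57, 2.57, 3.14, 3.14, 3.14, 3.14, 3.14].

## Interface

Orientations are given as [roll, pitch, yaw] about the fixed x, y, z axes, in that order (R = Rz(yaw) Ry(pitch) Rx(roll)).
In Python, from cell import ctrl gives the robot as it stands.
- The arm moves only by the tool arm_command, never from a script. Its argument "series" is a list of rows, each a list of 7 numbers: the opening, from 0 (shut) to 1 (fully open), then the shift along the world's x, y, z in cm, then the turn, a rotation vector about the world's x, y, z in degrees. In form: [[claw, x, y, z, rx, ry, rz], ...]. A call has 1 to 20 rows; each row shifts and turns the commanded pose from where the row before left it; what a row does not reach is not made up. A row lasts 1/12 s, in which the tool goes at most 41.7 mm and 7.16 degrees, less where a joint would pass 70% of its speed; a pose out of reach is approached as far as the arm can. A call with a gripper value outside its range is refused whole. The fingers move at their own pace and stop on an object; the grip force is fixed at half the most. Time passes only in rows, so rows that do not move let the fingers close. It gives the time, the measured TCP pose, the force and the opening at its end, in the units of the state.
- ctrl.read_state(): the state, without advancing time (a new reading comes with each control period).
- ctrl.get_image(name): name is "side" or "top"; returns the picture (400x640x3 uint8, blue, green, red); there is no depth.
- ctrl.calibration(name): a dict with "fovy" (degrees; the focal length in pixels is half the picture's height over the tangent of half this angle, whatever the lens; pixels are square), "cx", "cy" (the principal point, pixels), "k1" (the pictures are not rectified: a ray, as slopes to the right and down, at radius r is drawn at 1 + k1 r^2 times it, then the intrinsics apply), "cam_to_world" (4x4, takes a point from camera to world coordinates). Camera axes: x right, y up, looking along -z (the intrinsics and any distortion apply to the point x, -y, -z); pixel columns grow to the right and rows downward; lengths in mm; the calibration is good to about 2 mm. A picture is of the moment at which its call begins. calibration takes no time and is no camera call.
- ctrl.finish_job(): hands the job in, once; it reports no verdict.
Trained networks look in the newest picture that a camera, given by its name, has taken for a name from the list of things; names that differ only in an ending like _2 or _b are one class to them, and where a whole thing is asked for, a point or a joint stands for the part that bears it (a point fixed in the world has none). Each returns a list of dicts, best first, with "conf" (0 to 1); they miss things now and then, are a little off and sometimes report something else, mostly with a low value. They report only what shows in the picture. A call takes as long as a camera call. They do not tell look-alikes from the thing itself.
- ctrl.spot_in(label, camera): "centre" ([x, y, z] in mm, in world coordinates, good to about 4 mm: the middle of the surface that is visible of it).
The state is a dict: "clock": time; "qpos": joint angles; "qd": joint speeds; "tau": joint torques, N m; "eef_pos": TCP position; "tool_rot": TCP orientation; "force": force on the tool from outside, world axes, zero at the start; "torque": the same for the moment, N m; "width": finger opening in mm.
Only numpy, scipy, OpenCV 4.12 (cv2) and the standard library are available. Lean on these libraries where they do the work, as an engineer would, in place of code of your own. Each camera call takes 0.05 s, during which the arm holds its last target.

## Task

Take the blender cup out of the open drawer, set it collar down in the well of the blender base with its lugs in the gaps, press it fully down against the spring and turn it clockwise (seen from above) under the tabs to the stop, so that it is locked, and let go. Then push the drawer fully home, past its catch. Leave the other things on the counter where they stand.

Things in the scene. Friction and masses are not known exactly. Their poses are not given: they have to be found in the camera images.
- cup_center (a point): The blender cup, upside down as it goes on the base: pale frosted rounded-square body, 60 mm across its flats, 90 mm tall, closed end up, on a round mint collar 72 mm across and 25 mm tall; 0.2 kg. It starts standing in the open drawer. Point on its axis half-way up (57.5 mm above its underside); z up, x and y square to the flats. Grasp it across two flats near the top, to clear the drawer unit.
- cup_foot (a point): The centre of the cup's underside, axes as cup_center. Four mint lugs stick out of the foot of the collar along +x, -x, +y and -y, one below the middle of each flat: 16 mm wide, 6 mm tall, reaching 45 mm from the axis (90 mm over opposite lugs). The underside is flat. All four are alike, so a quarter turn of the cup makes no difference to the fit.
- base: The blender base: a fixed cream round motor housing, 140 mm across near the foot, 108 mm tall with the lip of its well, a mint dial on its -x side. Origin at the centre of its underside on the counter. It cannot move.
- mount (a point): Centre of the floor of the bayonet well in the top of the base, 90 mm above the counter; z up along the well's axis. The wall is 48 mm from the axis; its flared lip ends 18 mm above the floor. Four gaps for the lugs lie along +x, -x, +y and -y, each marked by a pink dot on the lip. With the lugs on the gaps (within about 6 degrees) the cup drops in with 3 mm of play all round.
- tab (a point): Middle of one of four mint tabs between the gaps, at 45 degrees to them: undersides 8 mm, flat tops 13 mm above the well floor, sloping higher outward; inner edges 39 mm from the axis. Pressed down, the cup turns clockwise seen from above, lugs under the tabs, to a stop after about 48 degrees; the other way it stops within 12. Let go, it rises 2 mm against the tabs and stays.
- coupling (a joint): How far (m) the black sprung drive coupling in the middle of the well is pressed down: 0 free, 0.006 flush with the floor. Free, it stands 6 mm above the floor and carries the cup too high to turn: the cup must be pressed down to the floor, at least to within 2 mm of it (about 9 N less the cup's weight), and kept down while it is turned.
- drawer (a joint): How far the drawer stands open, in m: 0 is home, about 0.125 to 0.155 at the start; it slides with a drag of 1 N. A sprung roller catch resists with about 5 N from about 17 mm to 8 mm; past that it draws the drawer in over the last 5 mm or so and holds it home.
- drawer_front (a point): Point on the outer face of the drawer's white front (260 mm wide, 138 mm tall, 16 mm thick, 7 to 145 mm above the counter): middle of its width, 115 mm above the counter. x points into the drawer unit, the way the drawer is pushed home; z up; y along the front. The drawer's side walls reach 78 mm above the counter; its floor is 18 mm above it.
- drawer_handle (a point): Middle of the drawer's steel bar handle, 50 mm above the counter: a 10 mm round bar, 110 mm long along y, its axis 24 mm out from the front's face.
- cabinet: The fixed light wooden drawer unit, open at the front: 220 mm deep, 260 mm wide, 152 mm tall. The origin is at counter level in the middle of its open front; the box reaches from there to +x; the drawer comes out to -x.
- steel_cup: Bystander: stainless cup, 68 mm across, 78 mm tall; origin at the centre of its underside.
- bowl: Bystander: white ceramic bowl, 124 mm across, 52 mm tall; origin at the centre of its underside.
- spoon_case: Bystander: pink hinged travel case, lid open, with a pink spoon; 185 mm long (x), 70 mm wide, 78 mm tall; origin under the tray's centre.
- bottle: Bystander: pale feeding bottle with a mint cap, 60 mm across, 165 mm tall; origin at the centre of its underside.
- plate: Bystander: sand-coloured plate, 150 mm across; origin at the centre of its underside.
- mug: Bystander: yellow mug with a handle, 72 mm across, 75 mm tall; origin at the centre of its underside.
- pot: Bystander: small white pot with a pink lid, 64 mm across, 45 mm tall; origin at the centre of its underside.
There are look-alikes about, which are no part of the job. What is shaped like the part that bears cup_center but red is not meant.

How it is judged:
By the outcome, as a careful person would: the job done as asked, in the order asked, and still so for the second after the job is handed in, with the robot touching nothing.
It also fails if it takes over 64 s, if anything falls off the work surface, if the arm or the gripper's body presses on something with over 40 N, if the wrist force passes 120 N, or if a joint passes its speed limit or range.

## Working session

There is one attempt and no reset: what is moved stays moved. The work goes in short steps, Python scripts to look and compute and a tool call to move; the robot and the scene stay as the last step left them, time stands still between calls to the robot, and variables do not carry over. Pictures are saved under pics/ and viewed, and the job is handed in when it is done.

Besides the shell and the picture viewer there is one more tool, called after "Request:" in YAML: its name, and indented under it one key for each argument. arm_command: Moves the arm, as the interface text tells. Its arguments: {"type":"object","properties":{"series":{"type":"array"}},"required":["series"]}

```bash
mkdir -p pics; python3 - <<'E'
from cell import ctrl
import cv2
for n in("side","top"):
    cv2.imwrite(f"pics/{n}0.png",ctrl.get_image(n)); print(n,ctrl.calibration(n))
for l in ["cup_center","base","drawer_front","drawer_handle","cabinet"]:
    for n in("side","top"):
        print(l,n,[(([round(v) for v in d["centre"]]),round(d["conf"],2)) for d in ctrl.spot_in(l,n)])
print(ctrl.read_state())
E
```

```text
side {'fovy': 47.41575960354853, 'cx': 326.6477194236184, 'cy': 197.0232063805493, 'k1': -0.035803194688217674, 'cam_to_world': array([[ 9.85144912e-01,  9.65508714e-02, -1.42012082e-01,
         3.41736789e+02],
       [-1.70520797e-01,  6.47771136e-01, -7.42506036e-01,
        -1.15412166e+03],
       [ 2.03017232e-02,  7.55692057e-01,  6.54612370e-01,
         1.12828669e+03],
       [ 0.00000000e+00,  0.00000000e+00,  0.00000000e+00,
         1.00000000e+00]])}
top {'fovy': 48.467729300645715, 'cx': 319.82811195875985, 'cy': 194.11560363762092, 'k1': -0.10775866965040297, 'cam_to_world': array([[-8.68611251e-02,  9.74505540e-01, -2.06867345e-01,
         1.69105972e+02],
       [-9.96219687e-01, -8.47141853e-02,  1.92312616e-02,
         1.81498394e+01],
       [ 1.21637238e-03,  2.07755771e-01,  9.78179973e-01,
         1.79662837e+03],
       [ 0.00000000e+00,  0.00000000e+00,  0.00000000e+00,
         1.00000000e+00]])}
cup_center side [([343, 182, 68], 0.88), ([558, 139, 111], 0.78)]
cup_center top [([335, 207, 108], 0.63), ([547, 164, 130], 0.6)]
base side [([630, -253, 89],
[... 335 characters left out ...]
 top [([662, 221, 151], 0.67), ([543, 234, 16], 0.51)]
{'clock': 0.6, 'qpos': array([-1.28682069,  0.62838238,  0.03851284,  1.5174002 , -0.0269958 ,
        0.9962965 , -0.01994506]), 'qd': array([-0.00017867, -0.00083713,  0.00236822, -0.00152135,  0.00054174,
        0.00157358, -0.00054501]), 'tau': array([ 7.79921847e-04, -5.62976217e+01,  1.22486562e+00, -1.93694723e+01,
        1.07483240e-02,  1.82359381e-03,  4.08183567e-06]), 'eef_pos': array([222.73494998, 610.66441024, 231.32502238]), 'tool_rot': array([2.27179212, 1.57075493, 1.9220383 ]), 'force': array([-0.51511318, -0.01080905, -0.67420757]), 'torque': array([ 0.0413682 , -0.02364428,  0.04213611]), 'width': 85.5027007377628}
```

View pics/side0.png

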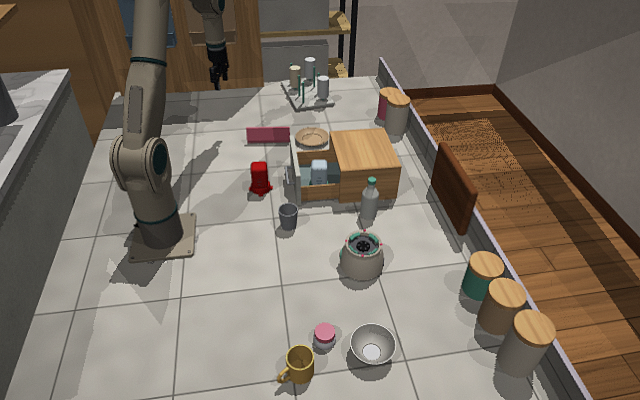

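View pics/top0.png

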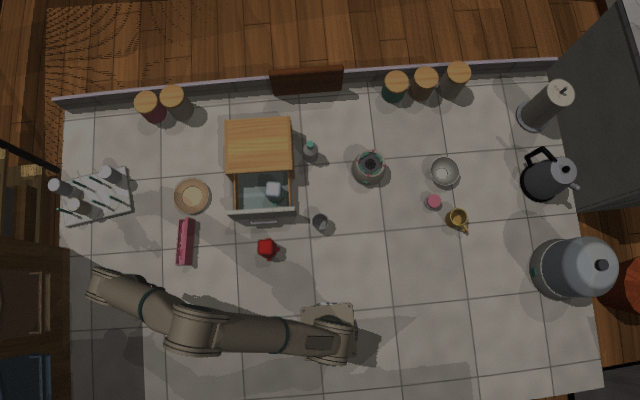

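```bash
cat > h.py <<'E'
import numpy as np,cv2
from cell import ctrl
def K(c): 
    f=200/np.tan(np.radians(c["fovy"]/2)); return f
def proj(name,P):
    c=ctrl.calibration(name);T=np.linalg.inv(c["cam_to_world"]);P=np.atleast_2d(P)
    q=P@T[:3,:3].T+T[:3,3]; s=np.c_[q[:,0],-q[:,1]]/(-q[:,2:3]); r2=(s**2).sum(1,keepdims=True)
    return s*(1+c["k1"]*r2)*K(c)+[c["cx"],c["cy"]]
def ray(name,uv):
    c=ctrl.calibration(name); d=(np.array(uv,float)-[c["cx"],c["cy"]])/K(c); s=d.copy()
    for _ in range(30): s=d/(1+c["k1"]*(s@s))
    M=c["cam_to_world"]; v=M[:3,:3]@np.array([s[0],-s[1],-1]); return M[:3,3],v/np.linalg.norm(v)
def atz(name,uv,z):
    o,v=ray(name,uv); return o+v*(z-o[2])/v[2]
def tri(a,b):
    (o1,d1),(o2,d2)=ray("side",a),ray("top",b)
    t=np.linalg.lstsq(np.c_[d1,-d2],o2-o1,rcond=None)[0]; p,q=o1+t[0]*d1,o2+t[1]*d2
    return (p+q)/2,np.linalg.norm(p-q)
def crop(src,dst,x,y,w,h,k):
    im=src if not isinstance(src,str) else cv2.imread(src)
    cv2.imwrite(dst,cv2.resize(im[y:y+h,x:x+w],None,fx=k,fy=k,interpolation=cv2.INTER_CUBIC))
E
python3 - <<'E'
from h import *
crop("pics/top0.png","pics/tc1.png",220,110,100,110,5)
crop("pics/side0.png","pics/sc1.png",275,120,130,90,6)
crop("pics/top0.png","pics/tb1.png",340,140,60,55,10)
crop("pics/side0.png","pics/sb1.png",330,222,66,62,9)
E
```

```text
(no output)
```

View pics/tc1.png

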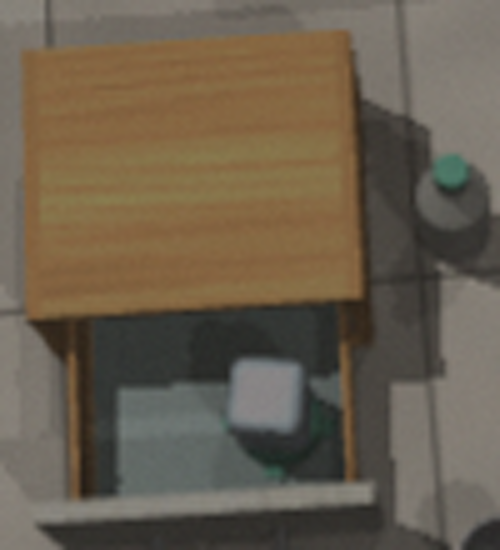

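View pics/sc1.png

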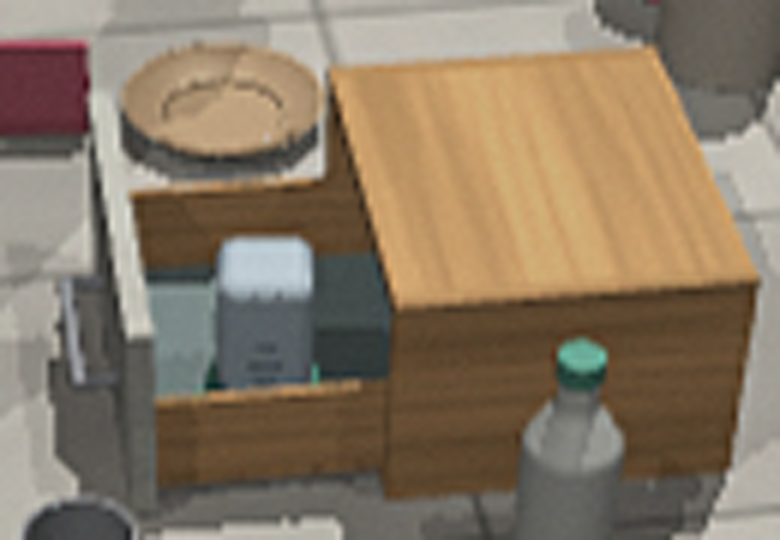

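View pics/tb1.png

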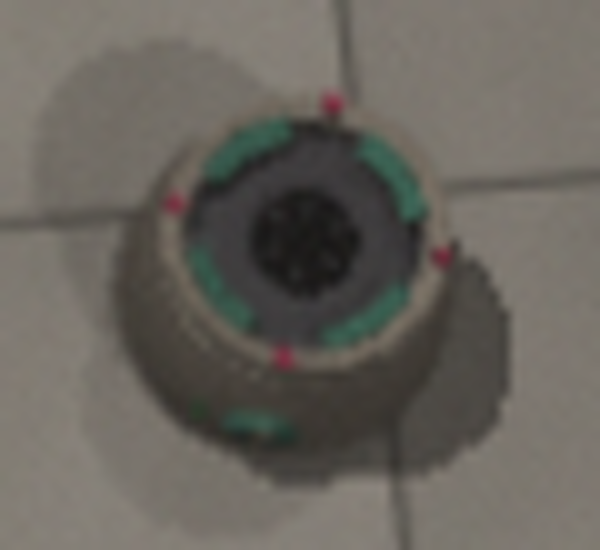

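View pics/sb1.png

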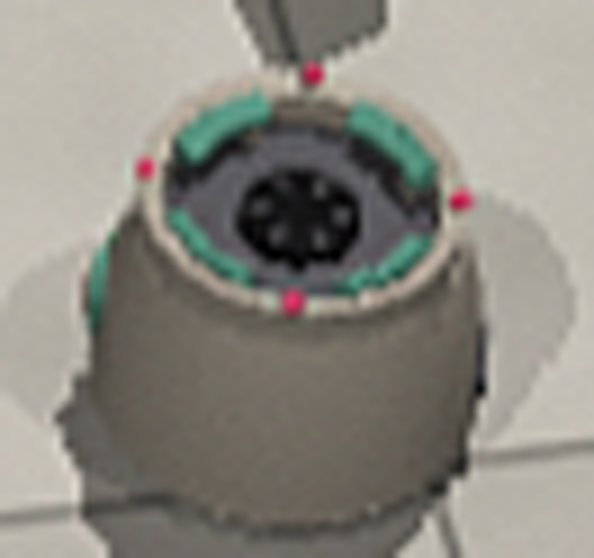

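```bash
python3 - <<'E'
from h import *
def dots(n,x,y,w,h):
    im=cv2.imread(f"pics/{n}0.png")[y:y+h,x:x+w].astype(int)
    s=np.clip(im[...,2]-im[...,1]-25,0,None)
    nl,l,_,_=cv2.connectedComponentsWithStats((s>0).astype(np.uint8))
    o=[]
    for i in range(1,nl):
        m=(l==i); wt=s*m
        if wt.sum()<40: continue
        v,u=np.indices(s.shape); o.append([x+(u*wt).sum()/wt.sum(),y+(v*wt).sum()/wt.sum(),wt.sum()])
    return np.array(o)
for n,b in (("top",(345,145,50,40)),("side",(340,226,46,34))):
    d=dots(n,*b); print(n,d.round(1).tolist())
    P=np.array([atz(n,p[:2],109) for p in d]); c=P.mean(0); print(P.round(1).tolist(),c.round(1))
    r=P-c; print(np.hypot(r[:,0],r[:,1]).round(1),np.degrees(np.arctan2(r[:,1],r[:,0])).round(1))
def px(x0,y0,k,u,v): return (x0+(u+.5)/k-.5,y0+(v+.5)/k-.5)
# cup top face & cabinet
for nm,pts in dict(cuptop=[(231,358),(304,360),(304,432),(229,430)]).items():
    P=np.array([atz("top",px(220,110,5,*p),133) for p in pts]);print(nm,P.round(1).tolist(),P.mean(0).round(1))
P=np.array([atz("side",px(275,120,6,*p),133) for p in [(226,238),(307,237),(314,298),(218,297)]]);print("side",P.round(1).tolist(),P.mean(0).round(1))
pts=[(22,52),(349,31),(363,299),(26,319)]
P=np.array([atz("top",px(220,110,5,*p),152) for p in pts]);print("cab top",P.round(1).tolist())
pts=[(331,71),(655,47),(757,283),(398,308)]
P=np.array([atz("side",px(275,120,6,*p),152) for p in pts]);print("cab side",P.round(1).tolist())
P=np.array([atz("top",px(220,110,5,*p),145) for p in [(36,525),(374,500),(374,483),(36,508)]]);print("front top",P.round(1).tolist())
P=np.array([atz("side",px(275,120,6,*p),145) for p in [(90,90),(130,338),(152,335),(107,90)]]);print("front side",P.round(1).tolist())
E
```

```text
top [[372.8, 149.8, 98.0], [357.0, 159.8, 80.0], [383.8, 165.2, 62.0], [367.9, 175.4, 102.0]]
[[687.5, -240.6, 109.0], [651.3, -173.5, 109.0], [620.5, -276.8, 109.0], [584.5, -209.4, 109.0]] [ 635.9 -225.1  109. ]
[53.8 53.8 54.  53.7] [ -16.7   73.5 -106.7  163.1]
side [[364.4, 229.7, 423.0], [345.7, 240.2, 392.0], [380.8, 243.7, 465.0], [362.1, 255.1, 570.0]]
[[654.3, -171.5, 109.0], [586.4, -207.3, 109.0], [690.0, -238.2, 109.0], [622.6, -274.7, 109.0]] [ 638.3 -222.9  109. ]
[53.9 54.2 53.9 54.1] [  72.8  163.2  -16.5 -106.9]
cuptop [[589.7, 188.6, 133.0], [583.2, 132.5, 133.0], [526.7, 136.4, 133.0], [533.2, 193.7, 133.0]] [558.2 162.8 133. ]
side [[541.4, 192.3, 133.0], [590.9, 186.2, 133.0], [584.6, 124.8, 133.0], [527.9, 134.1, 133.0]] [561.2 159.3 133. ]
cab top [[848.3, 337.4, 152.0], [842.1, 78.0, 152.0], [622.5, 82.9, 152.0], [629.6, 342.4, 152.0]]
cab side [[632.8, 339.7, 152.0], [852.2, 338.7, 152.0], [843.5, 76.9, 152.0], [627.0, 83.8, 152.0]]
front top [[470.0, 343.0, 145.0], [467.2, 86.5, 145.0], [480.2, 85.5, 145.0], [483.0, 342.4, 145.0]]
front side [[475.2, 350.0, 145.0], [469.6, 87.2, 145.0], [482.5, 88.2, 145.0], [486.2, 348.5, 145.0]]
```

```bash
cat >> h.py <<'E'
from scipy.spatial.transform import Rotation as R
def st():
    s=ctrl.read_state(); M=R.from_euler("xyz",s["tool_rot"]).as_matrix()
    print("t",round(s["clock"],2),"tcp",s["eef_pos"].round(1),"jawyaw",np.degrees(np.arctan2(M[1,1],M[0,1])).round(2),"toolx",M[:,0].round(3),"F",s["force"].round(1),"T",s["torque"].round(2),"w",round(s["width"],1),"q",s["qpos"].round(2))
    return s,M
E
python3 - <<'E'
from h import *
st()
for l in ["bottle","steel_cup"]:
    for n in("side","top"):
        print(l,n,[(([round(v) for v in d["centre"]]),round(d["conf"],2)) for d in ctrl.spot_in(l,n)])
E
```

```text
t 0.6 tcp [222.7 610.7 231.3] jawyaw 69.96 toolx [-0.  0. -1.] F [-0.5 -0.  -0.7] T [ 0.04 -0.02  0.04] w 85.5 q [-1.29  0.63  0.04  1.52 -0.03  1.   -0.02]
bottle side []
bottle top [([701, 12, 110], 0.7)]
steel_cup side [([422, -19, 48], 0.6), ([630, -257, 90], 0.53)]
steel_cup top [([432, -9, 16], 0.6), ([622, -213, 88], 0.17)]
```

Request:
arm_command:
  series:
    - [1,1.8,-2.5,0,0,0,0.75]
    - [1,1.8,-2.5,0,0,0,0.75]
    - [1,1.8,-2.5,0,0,0,0.75]
    - [1,1.9,-2.5,0,0,0,0.75]
    - [1,1.9,-2.5,0,0,0,0.75]
    - [1,1.9,-2.5,0,0,0,0.75]
    - [1,1.9,-2.5,0,0,0,0.75]
    - [1,1.9,-2.5,0,0,0,0.75]
    - [1,1.9,-2.5,0,0,0,0.75]
    - [1,1.9,-2.5,0,0,0,0.75]
    - [1,1.9,-2.5,0,0,0,0.75]
    - [1,1.9,-2.5,0,0,0,0.75]
    - [1,1.9,-2.5,0,0,0,0.75]
    - [1,1.9,-2.5,0,0,0,0.75]
    - [1,1.9,-2.5,0,0,0,0.75]
    - [1,1.9,-2.5,0,0,0,0.75]
    - [1,1.9,-2.5,0,0,0,0.75]
    - [1,1.9,-2.5,0,0,0,0.75]
    - [1,0,0,0,0,0,0]
    - [1,0,0,0,0,0,0]

```text
clock: 2.47
eef_pos: [562.8, 158.2, 231.2]
tool_rot: [-1.022, 1.57, -1.141]
force: [-0.5, 1.1, 1.0]
width: 85.7
```

```bash
python3 - <<'E'
from h import *
st()
im=ctrl.get_image("side"); cv2.imwrite("pics/side1.png",im); crop(im,"pics/s1.png",250,60,160,150,5)
E
```

```text
t 2.47 tcp [562.8 158.2 231.2] jawyaw 83.19 toolx [ 0.    -0.001 -1.   ] F [-0.5  1.1  1. ] T [-0.    0.04 -0.02] w 85.7 q [-0.32  0.53 -0.01  1.71  0.    0.9   1.13]
```

View pics/s1.png

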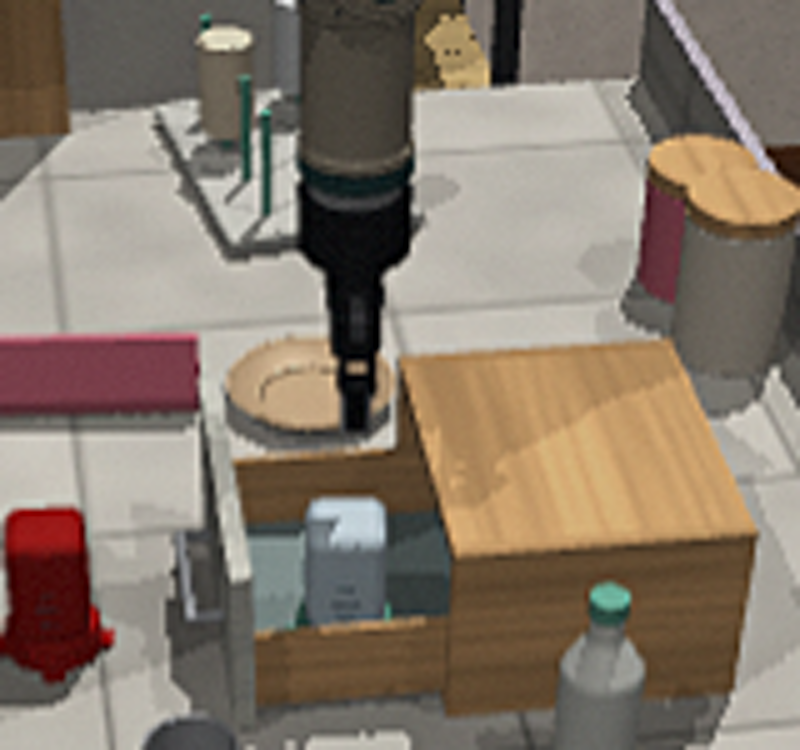

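Request:
arm_command:
  series:
    - [1,-0.3,0.3,-1,0,0,0]
    - [1,0,0,-1.5,0,0,0]
    - [1,0,0,-1.5,0,0,0]
    - [1,0,0,-1.5,0,0,0]
    - [1,0,0,-1.5,0,0,0]
    - [1,0,0,-1.5,0,0,0]
    - [1,0,0,-1.5,0,0,0]
    - [1,0,0,-1.5,0,0,0]
    - [1,0,0,-1,0,0,0]
    - [1,0,0,-1,0,0,0]
    - [1,0,0,0,0,0,0]

```text
clock: 3.43
eef_pos: [557.1, 164.4, 94.6]
tool_rot: [-2.885, 1.568, -2.998]
force: [0.3, 0.2, -1.4]
width: 85.1
```

```bash
python3 - <<'E'
from h import *
st()
im=ctrl.get_image("side"); crop(im,"pics/s2.png",275,60,130,145,4)
im=ctrl.get_image("top"); crop(im,"pics/t2.png",220,110,100,110,5)
E
```

```text
t 3.43 tcp [557.1 164.4  94.6] jawyaw 83.55 toolx [-0.003 -0.    -1.   ] F [ 0.3  0.2 -1.4] T [-0.07 -0.01  0.01] w 85.1 q [-0.33  0.71 -0.01  1.83  0.01  0.6   1.11]
```

View pics/s2.png

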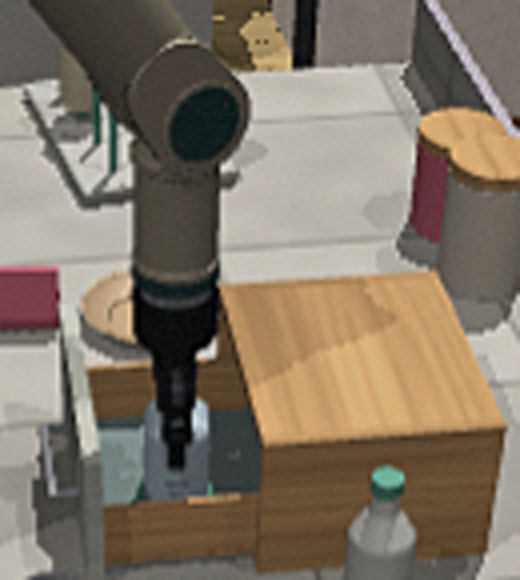

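View pics/t2.png

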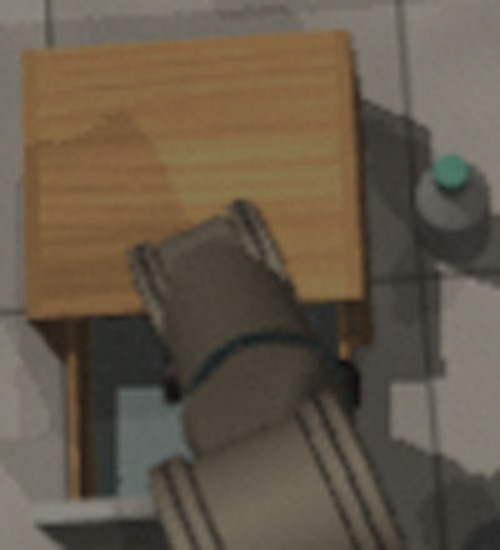

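Request:
arm_command:
  series:
    - [1,0,0,0,0,0,0]
    - [1,0,0,0,0,0,0]
    - [1,0,0,0,0,0,0]

```text
clock: 3.78
eef_pos: [559.3, 163.8, 97.1]
tool_rot: [0.461, 1.569, 0.347]
force: [0.9, 0.2, 0.3]
width: 85.4
```

Request:
arm_command:
  series:
    - [1,0,-0.2,0,0,0,0]
    - [0,0,0,0,0,0,0]
    - [0,0,0,0,0,0,0]
    - [0,0,0,0,0,0,0]
    - [0,0,0,0,0,0,0]
    - [0,0,0,0,0,0,0]
    - [0,0,0,0,0,0,0]
    - [0,0,0,0,0,0,0]
    - [0,0,0,0,0,0,0]
    - [0,0,0,0,0,0,0]
    - [0,0,0,0,0,0,0]

```text
clock: 4.7
eef_pos: [559.1, 162.0, 96.8]
tool_rot: [0.608, 1.57, 0.494]
force: [-1.0, 0.4, 5.7]
width: 59.1
```

```bash
python3 - <<'E'
from h import *
st()
E
```

```text
t 4.7 tcp [559.1 162.   96.8] jawyaw 83.46 toolx [ 0.001  0.001 -1.   ] F [-1.   0.4  5.7] T [-0.03  0.1  -0.06] w 59.1 q [-0.32  0.71 -0.01  1.83  0.01  0.6   1.12]
```

Request:
arm_command:
  series:
    - [0,0,0,1,0,0,0]
    - [0,0,0,1.5,0,0,0]
    - [0,0,0,1.5,0,0,0]
    - [0,0,0,1.5,0,0,0]
    - [0,0,0,1.5,0,0,0]
    - [0,0,0,1.5,0,0,0]
    - [0,0,0,1.5,0,0,0]
    - [0,0,0,1.5,0,0,0]
    - [0,0,0,1.5,0,0,0]
    - [0,0,0,1.5,0,0,0]
    - [0,0,0,1.5,0,0,0]
    - [0,0,0,1,0,0,0]
    - [0,0,0,1,0,0,0]
    - [0,0,0,1,0,0,0]
    - [0,0,0,0,0,0,0]
    - [0,0,0,0,0,0,0]

```text
clock: 6.03
eef_pos: [558.8, 161.6, 286.5]
tool_rot: [0.334, 1.571, 0.219]
force: [-1.1, -0.6, -2.3]
width: 59.2
```

```bash
python3 - <<'E'
from h import *
st()
im=ctrl.get_image("side"); crop(im,"pics/s3.png",250,40,160,150,5)
E
```

```text
t 6.03 tcp [558.8 161.6 286.5] jawyaw 83.45 toolx [ 0.  0. -1.] F [-1.1 -0.6 -2.3] T [ 0.    0.03 -0.01] w 59.2 q [-0.33  0.47 -0.01  1.64  0.    1.03  1.12]
```

View pics/s3.png

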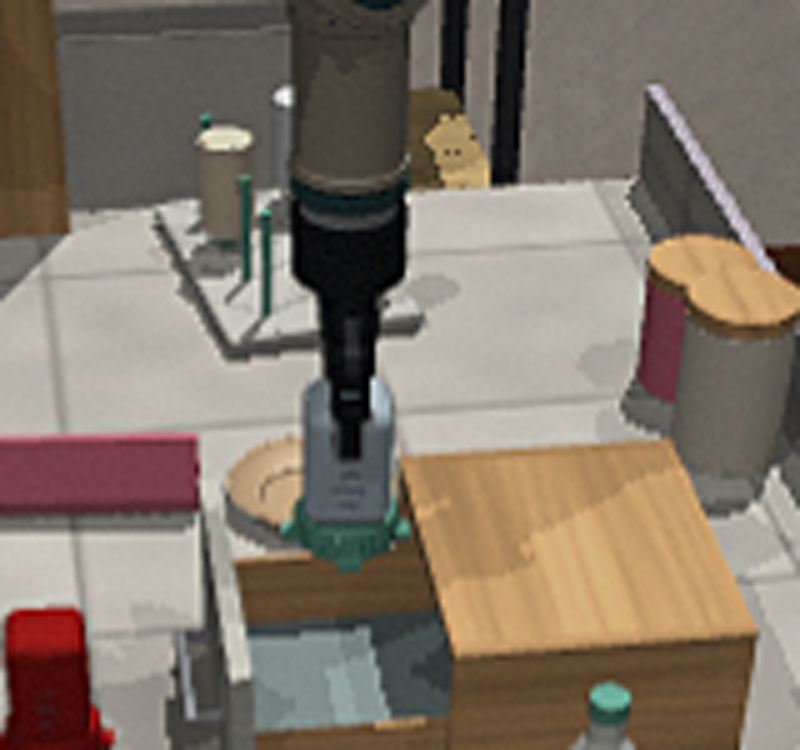

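Request:
arm_command:
  series:
    - [0,0.3,-1.4,0,0,0,-0.3]
    - [0,0.5,-2.5,0,0,0,-0.6]
    - [0,0.5,-2.5,0,0,0,-0.7]
    - [0,0.5,-2.5,0,0,0,-0.7]
    - [0,0.5,-2.5,0,0,0,-0.7]
    - [0,0.5,-2.5,0,0,0,-0.7]
    - [0,0.5,-2.5,0,0,0,-0.7]
    - [0,0.5,-2.5,0,0,0,-0.7]
    - [0,0.5,-2.5,0,0,0,-0.7]
    - [0,0.5,-2.5,0,0,0,-0.7]
    - [0,0.5,-2.5,0,0,0,-0.7]
    - [0,0.5,-2.5,0,0,0,-0.7]
    - [0,0.5,-2.5,0,0,0,-0.6]
    - [0,0.5,-2.5,0,0,0,-0.6]
    - [0,0.5,-2.4,0,0,0,-0.5]
    - [0,0.3,-1.7,0,0,0,-0.3]
    - [0,0.2,-0.6,0,0,0,0]
    - [0,0,0,0,0,0,0]
    - [0,0,0,0,0,0,0]
    - [0,0,0,0,0,0,0]

```text
clock: 7.75
eef_pos: [636.7, -222.3, 286.0]
tool_rot: [2.211, 1.569, 1.926]
force: [0.3, 0.1, -2.3]
width: 58.9
```

```bash
python3 - <<'E'
from h import *
s,M=st()
im=ctrl.get_image("side"); cv2.imwrite("pics/side4.png",im); crop(im,"pics/s4.png",310,150,100,110,6)
p=s["eef_pos"]; c=np.array([p[0],p[1],p[2]-78+3])
y=np.degrees(np.arctan2(M[1,1],M[0,1]))-90
for a in range(4):
    t=np.radians(y+90*a); print(((proj("side",c+[45*np.cos(t),45*np.sin(t),0])[0]-[310,150])*6+2.5).round())
im=ctrl.get_image("top"); cv2.imwrite("pics/top4.png",im); crop(im,"pics/t4.png",330,120,90,90,6)
E
```

```text
t 7.75 tcp [ 636.7 -222.3  286. ] jawyaw 73.68 toolx [-0.001  0.002 -1.   ] F [ 0.3  0.1 -2.3] T [ 0.05 -0.03 -0.01] w 58.9 q [ 0.25  0.62  0.08  1.37 -0.05  1.15  1.62]
[426. 418.]
[338. 348.]
[242. 401.]
[329. 474.]
```

View pics/s4.png

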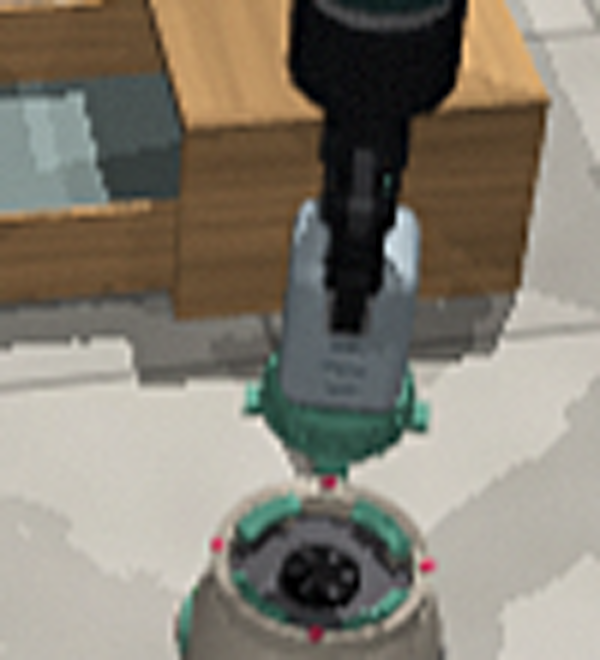

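View pics/t4.png

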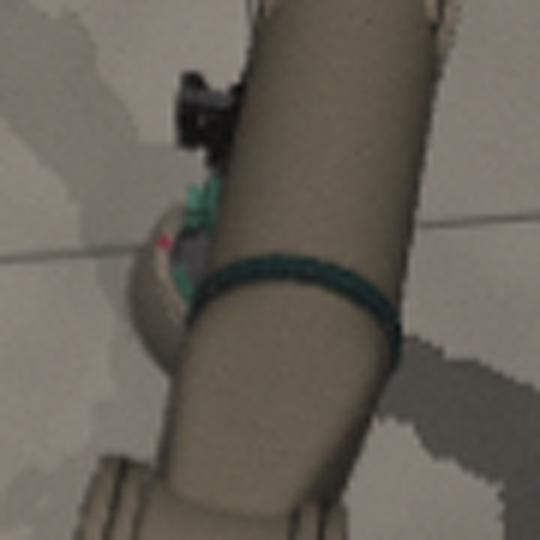

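Request:
arm_command:
  series:
    - [0,0,-0.1,-1.0,0,0,-0.4]
    - [0,0,0,-1.2,0,0,0]
    - [0,0,0,-1.2,0,0,0]
    - [0,0,0,-1.2,0,0,0]
    - [0,0,0,-1.2,0,0,0]
    - [0,0,0,-1.2,0,0,0]
    - [0,0,0,-1.0,0,0,0]
    - [0,0,0,-0.7,0,0,0]
    - [0,0,0,-0.4,0,0,0]
    - [0,0,0,0,0,0,0]
    - [0,0,0,0,0,0,0]
    - [0,0,0,0,0,0,0]

```text
clock: 8.85
eef_pos: [637.3, -225.6, 196.1]
tool_rot: [-0.041, 1.569, -0.335]
force: [0.7, 0.8, -1.8]
width: 59.5
```

```bash
python3 - <<'E'
from h import *
s,M=st()
im=ctrl.get_image("side"); cv2.imwrite("pics/side5.png",im); crop(im,"pics/s5.png",325,190,75,75,8)
p=s["eef_pos"]; c=np.array([p[0]+1.6,p[1]+.5,p[2]-78+3])
y=np.degrees(np.arctan2(M[1,1],M[0,1]))-90
for a in range(4):
    t=np.radians(y+90*a); print(((proj("side",c+[45*np.cos(t),45*np.sin(t),0])[0]-[325,190])*8+3.5).round())
E
```

```text
t 8.85 tcp [ 637.3 -225.6  196.1] jawyaw 73.15 toolx [ 0.001 -0.    -1.   ] F [ 0.7  0.8 -1.8] T [-0.05  0.02  0.01] w 59.5 q [ 0.26  0.7   0.07  1.48 -0.06  0.96  1.62]
[432. 414.]
[322. 319.]
[197. 390.]
[307. 488.]
```

View pics/s5.png

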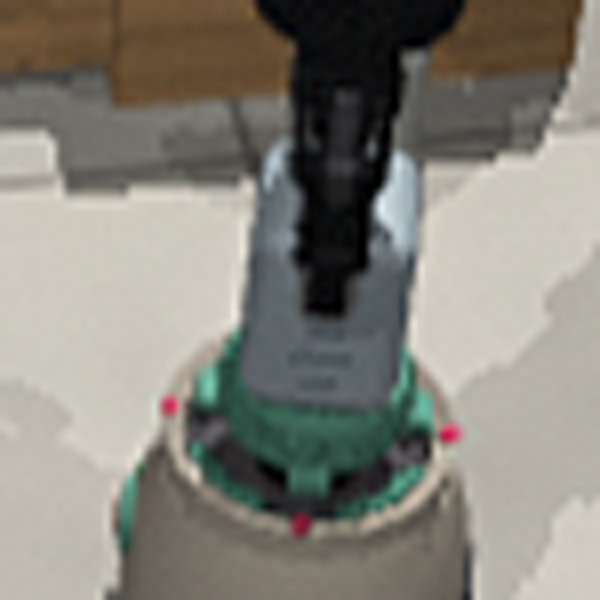

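Request:
arm_command:
  series:
    - [0,-0.1,0.1,-0.3,0,0,0]
    - [0,0,0,-0.3,0,0,0]
    - [0,0,0,-0.3,0,0,0]
    - [0,0,0,-0.3,0,0,0]
    - [0,0,0,-0.3,0,0,0]
    - [0,0,0,0,0,0,0]
    - [0,0,0,0,0,0,0]

```text
clock: 9.48
eef_pos: [635.6, -224.3, 180.0]
tool_rot: [-3.112, 1.57, 2.877]
force: [-0.0, -0.7, -1.9]
width: 59.4
```

```bash
python3 - <<'E'
from h import *
s,M=st()
im=ctrl.get_image("side"); cv2.imwrite("pics/side6.png",im); crop(im,"pics/s6.png",325,190,75,75,8)
E
```

```text
t 9.48 tcp [ 635.6 -224.3  180. ] jawyaw 73.16 toolx [-0.001  0.    -1.   ] F [-0.  -0.7 -1.9] T [-0.01  0.04 -0.02] w 59.4 q [ 0.26  0.72  0.07  1.5  -0.06  0.93  1.62]
```

View pics/s6.png

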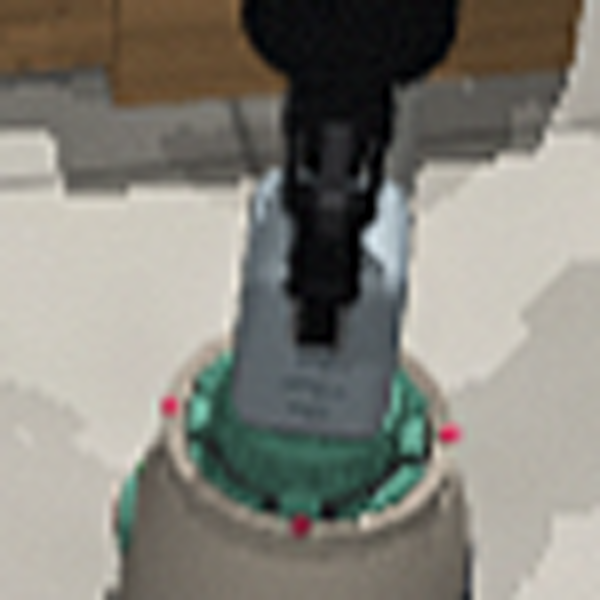

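Request:
arm_command:
  series:
    - [0,0.1,0,-0.3,0,0,0]
    - [0,0,0,-0.3,0,0,0]
    - [0,0,0,0,0,0,0]
    - [0,0,0,0,0,0,0]

```text
clock: 9.87
eef_pos: [637.2, -224.4, 174.8]
tool_rot: [0.058, 1.57, -0.236]
force: [0.3, -0.6, -0.8]
width: 59.4
```

Request:
arm_command:
  series:
    - [0,0,0,-0.3,0,0,0]
    - [0,0,0,0,0,0,0]
    - [0,0,0,0,0,0,0]

```text
clock: 10.12
eef_pos: [637.2, -224.4, 171.9]
tool_rot: [0.062, 1.57, -0.232]
force: [0.0, 0.6, 4.2]
width: 59.2
```

```bash
python3 - <<'E'
from h import *
s,M=st()
im=ctrl.get_image("side"); cv2.imwrite("pics/side7.png",im); crop(im,"pics/s7.png",325,190,75,75,8)
E
```

```text
t 10.12 tcp [ 637.2 -224.4  171.9] jawyaw 73.16 toolx [ 0.001 -0.    -1.   ] F [0.  0.6 4.2] T [ 0.04 -0.   -0.01] w 59.2 q [ 0.26  0.73  0.07  1.5  -0.06  0.91  1.62]
```

View pics/s7.png

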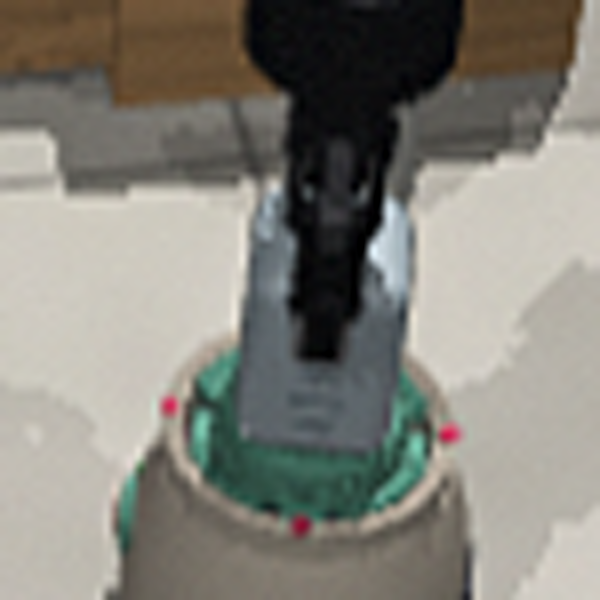

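Request:
arm_command:
  series:
    - [0,0,0,-0.2,0,0,0]
    - [0,0,0,-0.2,0,0,0]
    - [0,0,0,0,0,0,0]
    - [0,0,0,0,0,0,0]

```text
clock: 10.5
eef_pos: [637.2, -224.4, 168.9]
tool_rot: [0.061, 1.569, -0.233]
force: [-1.1, 0.9, 9.2]
width: 59.1
```

Request:
arm_command:
  series:
    - [0,0,0,-0.15,0,0,0]
    - [0,0,0,0,0,0,0]
    - [0,0,0,0,0,0,0]

```text
clock: 10.75
eef_pos: [637.3, -224.4, 168.8]
tool_rot: [0.093, 1.569, -0.201]
force: [-4.0, 1.8, 16.8]
width: 59.3
```

Request:
arm_command:
  series:
    - [0,0,0,0,0,0,-2]
    - [0,0,0,0,0,0,-3]
    - [0,0,0,0,0,0,-3]
    - [0,0,0,0,0,0,-3]
    - [0,0,0,0,0,0,-3]
    - [0,0,0,0,0,0,-3]
    - [0,0,0,0,0,0,-3]
    - [0,0,0,0,0,0,0]

```text
clock: 11.42
eef_pos: [639.0, -224.6, 168.8]
tool_rot: [0.353, 1.565, -0.291]
force: [0.0, 1.5, 15.1]
width: 59.1
```

```bash
python3 - <<'E'
from h import *
s,M=st()
im=ctrl.get_image("side"); cv2.imwrite("pics/side8.png",im); crop(im,"pics/s8.png",325,190,75,75,8)
E
```

```text
t 11.42 tcp [ 639.  -224.6  168.8] jawyaw 53.08 toolx [ 0.006 -0.002 -1.   ] F [ 0.   1.5 15.1] T [ 0.04  0.26 -0.19] w 59.1 q [ 0.2   0.74  0.17  1.5  -0.14  0.91  1.34]
```

View pics/s8.png

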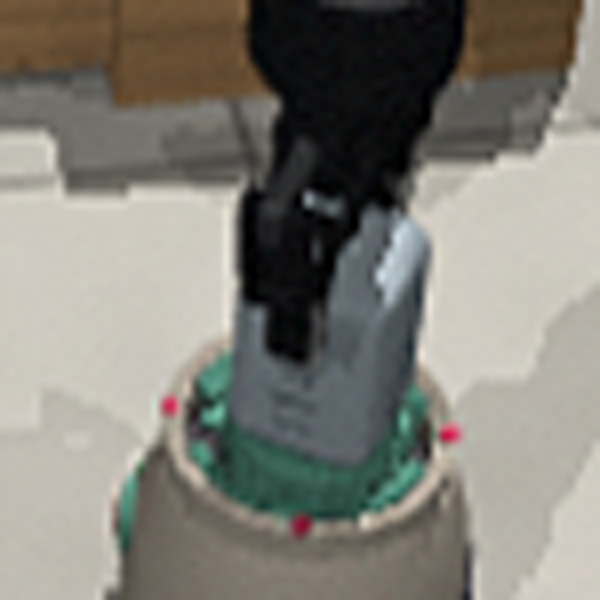

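Request:
arm_command:
  series:
    - [0,0,0,0,0,0,-3]
    - [0,0,0,0,0,0,-3]
    - [0,0,0,0,0,0,-3]
    - [0,0,0,0,0,0,-3]
    - [0,0,0,0,0,0,-3]
    - [0,0,0,0,0,0,-3]
    - [0,0,0,0,0,0,-3]
    - [0,0,0,0,0,0,0]

```text
clock: 12.13
eef_pos: [638.9, -224.9, 168.9]
tool_rot: [0.644, 1.565, -0.366]
force: [0.2, 0.8, 15.0]
width: 59.1
```

```bash
python3 - <<'E'
from h import *
s,M=st()
E
```

```text
t 12.13 tcp [ 638.9 -224.9  168.9] jawyaw 32.1 toolx [ 0.005 -0.002 -1.   ] F [ 0.2  0.8 15. ] T [ 0.07  0.34 -0.2 ] w 59.1 q [ 0.15  0.75  0.27  1.51 -0.23  0.92  1.05]
```

Request:
arm_command:
  series:
    - [0,0,0,0,0,0,-2]
    - [0,0,0,0,0,0,-2]
    - [0,0,0,0,0,0,-2]
    - [0,0,0,0,0,0,-2]
    - [0,0,0,0,0,0,0]

```text
clock: 12.55
eef_pos: [636.7, -223.9, 168.8]
tool_rot: [-0.733, 1.569, -1.875]
force: [-5.0, 2.1, 20.3]
width: 59.2
```

```bash
python3 - <<'E'
from h import *
s,M=st()
E
```

```text
t 12.55 tcp [ 636.7 -223.9  168.8] jawyaw 24.58 toolx [-0.    -0.001 -1.   ] F [-5.   2.1 20.3] T [0.22 1.82 1.89] w 59.2 q [ 0.13  0.75  0.31  1.51 -0.26  0.92  0.94]
```

Request:
arm_command:
  series:
    - [0,0,0,0,0,0,-1]
    - [0,0,0,0,0,0,0]
    - [0,0,0,0,0,0,0]

```text
clock: 12.8
eef_pos: [636.7, -223.7, 168.8]
tool_rot: [-0.86, 1.569, -2.015]
force: [-5.3, 2.5, 19.3]
width: 59.4
```

```bash
python3 - <<'E'
from h import *
s,M=st()
E
```

```text
t 12.8 tcp [ 636.7 -223.7  168.8] jawyaw 23.81 toolx [-0.001 -0.001 -1.   ] F [-5.3  2.5 19.3] T [0.34 1.75 2.98] w 59.4 q [ 0.12  0.75  0.31  1.51 -0.26  0.92  0.93]
```

At the stop (torque climbing to 3 N m). Release and lift.

Request:
arm_command:
  series:
    - [0,0,0,0.2,0,0,0.5]
    - [1,0,0,0,0,0,0]
    - [1,0,0,0,0,0,0]
    - [1,0,0,0,0,0,0]
    - [1,0,0,0,0,0,0]
    - [1,0,0,0,0,0,0]
    - [1,0,0,0,0,0,0]
    - [1,0,0,0,0,0,0]

```text
clock: 13.47
eef_pos: [636.6, -224.4, 167.6]
tool_rot: [-2.414, 1.571, 2.711]
force: [-0.5, -0.7, -0.0]
width: 85.4
```

```bash
python3 - <<'E'
from h import *
s,M=st()
im=ctrl.get_image("side"); cv2.imwrite("pics/side9.png",im); crop(im,"pics/s9.png",325,190,75,75,8)
E
```

```text
t 13.47 tcp [ 636.6 -224.4  167.6] jawyaw 23.63 toolx [-0.  0. -1.] F [-0.5 -0.7 -0. ] T [-0.02  0.04  0.  ] w 85.4 q [ 0.13  0.75  0.31  1.51 -0.26  0.92  0.93]
```

View pics/s9.png

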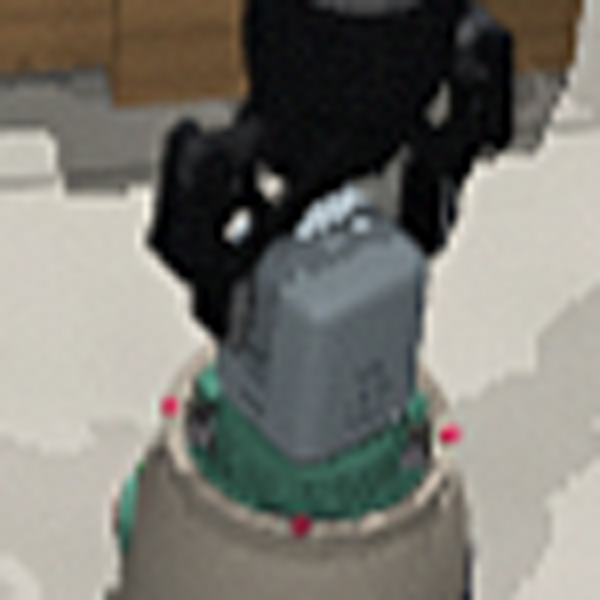

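Request:
arm_command:
  series:
    - [1,0,0,1,0,0,0]
    - [1,0,0,1.5,0,0,0]
    - [1,0,0,2,0,0,0]
    - [1,0,0,2,0,0,0]
    - [1,0,0,2,0,0,0]
    - [1,0,0,2,0,0,0]
    - [1,0,0,1.5,0,0,0]
    - [1,0,0,1,0,0,0]

```text
clock: 14.18
eef_pos: [637.4, -224.8, 300.8]
tool_rot: [0.832, 1.567, -0.326]
force: [-0.3, -0.6, 0.2]
width: 85.4
```

Request:
arm_command:
  series:
    - [0,-0.6,1.2,0,0,0,2]
    - [0,-1.2,2.4,0,0,0,3.5]
    - [0,-1.2,2.4,0,0,0,3.5]
    - [0,-1.2,2.4,0,0,0,3.5]
    - [0,-1.2,2.4,0,0,0,3.5]
    - [0,-1.2,2.4,0,0,0,3.5]
    - [0,-1.2,2.4,0,0,0,3.5]
    - [0,-1.2,2.4,0,0,0,3.5]
    - [0,-1.2,2.4,0,0,0,3.5]
    - [0,-1.2,2.4,0,0,0,3.5]
    - [0,-1.2,2.4,0,0,0,3.5]
    - [0,-1.2,2.4,0,0,0,3.5]
    - [0,-1.2,2.4,0,0,0,3.5]
    - [0,-1.2,2.4,0,0,0,3.5]
    - [0,-1.2,2.4,0,0,0,3.5]
    - [0,-1.2,2.4,0,0,0,3.5]
    - [0,-1.2,2.4,0,0,0,3.5]
    - [0,-1.2,2.4,0,0,0,3.5]
    - [0,-0.7,1.4,0,0,0,3.5]
    - [0,0,0,0,0,0,0]

```text
clock: 15.85
eef_pos: [418.0, 213.1, 298.1]
tool_rot: [1.889, 1.569, 1.874]
force: [-0.0, 0.7, 1.0]
width: 0.0
```

```bash
python3 - <<'E'
from h import *
s,M=st()
im=ctrl.get_image("side"); cv2.imwrite("pics/side10.png",im); crop(im,"pics/s10.png",325,190,75,75,8)
cv2.imwrite("pics/side10b.png",im)
im=ctrl.get_image("top"); crop(im,"pics/t10.png",330,120,70,70,8)
E
```

```text
t 15.85 tcp [418.  213.1 298.1] jawyaw 89.16 toolx [-0.001  0.002 -1.   ] F [-0.   0.7  1. ] T [-0.02 -0.03 -0.01] w 0.0 q [-0.52  0.29 -0.02  1.91  0.    0.94  1.02]
```

View pics/s10.png

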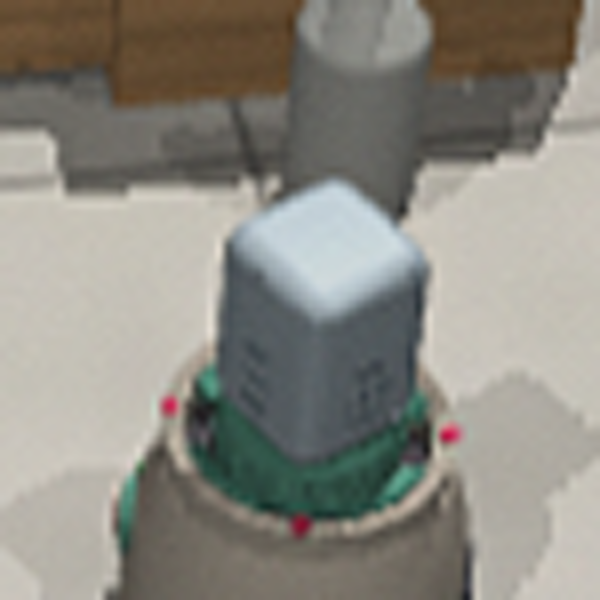

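View pics/t10.png

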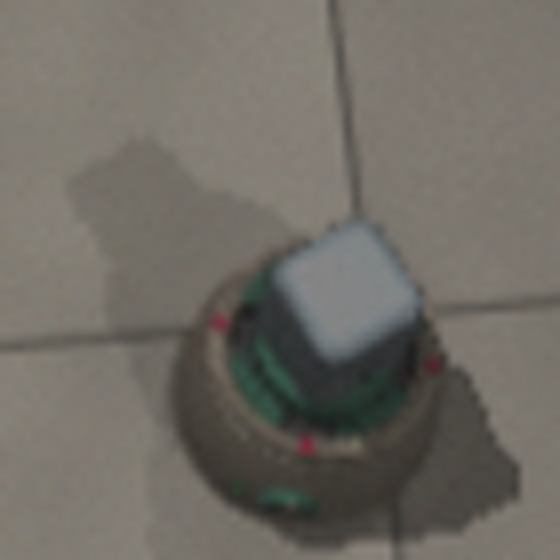

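View pics/side10b.png

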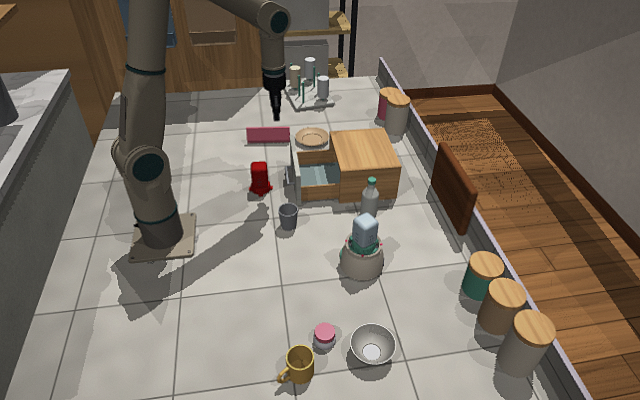

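```bash
python3 - <<'E'
from h import *
px=lambda x0,y0,k,u,v:(x0+(u+.5)/k-.5,y0+(v+.5)/k-.5)
# top: image up=+x, image left=+y
T=dict(back=(275,278),r=(362,222),f=(419,295),l=(333,360)); S=dict(back=(338,182),r=(425,248),f=(325,320),l=(232,240))
P=[]
for k in T:
    p,e=tri(px(325,190,8,*S[k]),px(330,120,8,*T[k])); P.append(p); print(k,p.round(1),round(e,1))
P=np.array(P);print(P.mean(0).round(1))
a=[np.degrees(np.arctan2(*(P[(i+1)%4]-P[i])[1::-1]))%90 for i in range(4)];print(np.round(a,1))
E
```

```text
back [ 646.9 -191.3  202.3] 5.7
r [ 669.2 -234.6  206.1] 5.0
f [ 629.8 -258.   199.4] 1.8
l [ 603.2 -214.   200.8] 1.8
[ 637.3 -224.5  202.1]
[27.3 30.7 31.1 27.5]
```

```bash
python3 - <<'E'
from h import *
px=lambda x0,y0,k,u,v:(x0+(u+.5)/k-.5,y0+(v+.5)/k-.5)
for n,o,pts in (("top",(330,120,8),[(275,278),(362,222),(419,295),(333,360)]),("side",(325,190,8),[(338,182),(425,248),(325,320),(232,240)])):
    P=np.array([atz(n,px(*o,*p),205) for p in pts]);print(n,P.round(1).tolist(),[np.degrees(np.arctan2(*(P[(i+1)%4]-P[i])[1::-1])).round(1)%90 for i in range(4)])
# predicted corners top face for yaws, in the crops
for yaw in (21,25,29):
    t=np.radians(yaw+45+90*np.arange(4)); P=np.c_[637+37*np.cos(t),-224+37*np.sin(t),205+0*t]
    for n,o in (("top",(330,120,8)),("side",(325,190,8))): print(yaw,n,((proj(n,P)-o[:2])*8+3.5).round().tolist())
for n,o in (("top",(330,120,8)),("side",(325,190,8))):
    im=cv2.imread("pics/side10.png") if n=="side" else ctrl.get_image("top")
    if n=="top": cv2.imwrite("pics/top11.png",im)
    sub=im[o[1]:o[1]+75,o[0]:o[0]+75]; 
    for th in (105,120,135):
        for up in [cv2.resize(sub,None,fx=8,fy=8,interpolation=cv2.INTER_CUBIC)]:
            m=(up.min(2)>th).astype(np.uint8); m[:170]=0 if n=="side" else m[:170]
            m=m[:, :450]; 
            nl,l,stt,ce=cv2.connectedComponentsWithStats(m); i=l[250,320] if n=="side" else l[290,345]
            if not i: continue
            ct=max(cv2.findContours((l==i).astype(np.uint8),0,1)[0],key=cv2.contourArea)[:,0]
            W=np.array([atz(n,px(*o,*p),205)[:2] for p in ct],np.float32)
            print(n,th,cv2.minAreaRect(W))
E
```

```text
top [[643.1, -190.8, 205.0], [666.9, -234.6, 205.0], [629.1, -257.1, 205.0], [601.2, -213.4, 205.0]] [np.float64(28.6), np.float64(30.80000000000001), np.float64(32.599999999999994), np.float64(28.4)]
side [[649.0, -193.4, 205.0], [672.2, -232.9, 205.0], [627.1, -263.7, 205.0], [603.0, -218.1, 205.0]] [np.float64(30.5), np.float64(34.30000000000001), np.float64(27.900000000000006), np.float64(28.2)]
21 top [[272.0, 260.0], [323.0, 357.0], [422.0, 310.0], [370.0, 213.0]]
21 side [[344.0, 175.0], [227.0, 223.0], [307.0, 310.0], [426.0, 260.0]]
25 top [[270.0, 265.0], [328.0, 358.0], [424.0, 305.0], [365.0, 212.0]]
25 side [[337.0, 174.0], [226.0, 228.0], [314.0, 311.0], [426.0, 255.0]]
29 top [[269.0, 270.0], [334.0, 359.0], [425.0, 299.0], [360.0, 211.0]]
29 side [[330.0, 174.0], [225.0, 232.0], [321.0, 312.0], [427.0, 250.0]]
top 105 ((697.3406982421875, -174.28021240234375), (214.4833221435547, 173.67620849609375), 84.723388671875)
top 120 ((636.7771606445312, -223.52166748046875), (44.86089324951172, 45.062408447265625), 27.30964469909668)Traceback (most recent call last):
  File "<stdin>", line 20, in <module>
  File "h.py", line 14, in atz
    o,v=ray(name,uv); return o+v*(z-o[2])/v[2]
        ~~~^^^^^^^^^
  File "h.py", line 10, in ray
    c=ctrl.calibration(name); d=(np.array(uv,float)-[c["cx"],c["cy"]])/K(c); s=d.copy()
ValueError: time passes only in moves, steps and waits
```

Request:
arm_command:
  series:
    - [0,0.6,0,-1,0,0,0]
    - [0,0,0,-1.5,0,0,0]
    - [0,0,0,-1.5,0,0,0]
    - [0,0,0,-1.5,0,0,0]
    - [0,0,0,-1.5,0,0,0]
    - [0,0,0,-1.5,0,0,0]
    - [0,0,0,-1.5,0,0,0]
    - [0,0,0,-1.5,0,0,0]
    - [0,0,0,-1.5,0,0,0]
    - [0,0,0,-1.5,0,0,0]
    - [0,0,0,-1.5,0,0,0]
    - [0,0,0,-1.5,0,0,0]
    - [0,0,0,-1,0,0,0]
    - [0,0,0,-0.8,0,0,0]
    - [0,0,0,0,0,0,0]
    - [0,0,0,0,0,0,0]

```text
clock: 17.33
eef_pos: [426.0, 208.8, 104.3]
tool_rot: [-2.158, 1.57, -2.182]
force: [-0.4, 0.0, 0.6]
width: -0.2
```

```bash
python3 - <<'E'
from h import *
s,M=st()
im=ctrl.get_image("side"); crop(im,"pics/s12.png",240,90,160,120,5)
E
```

```text
t 17.33 tcp [426.  208.8 104.3] jawyaw 88.57 toolx [-0.001 -0.001 -1.   ] F [-0.4  0.   0.6] T [ 0.01  0.01 -0.  ] w -0.2 q [-0.51  0.59 -0.01  2.11  0.01  0.44  1.02]
```

View pics/s12.png

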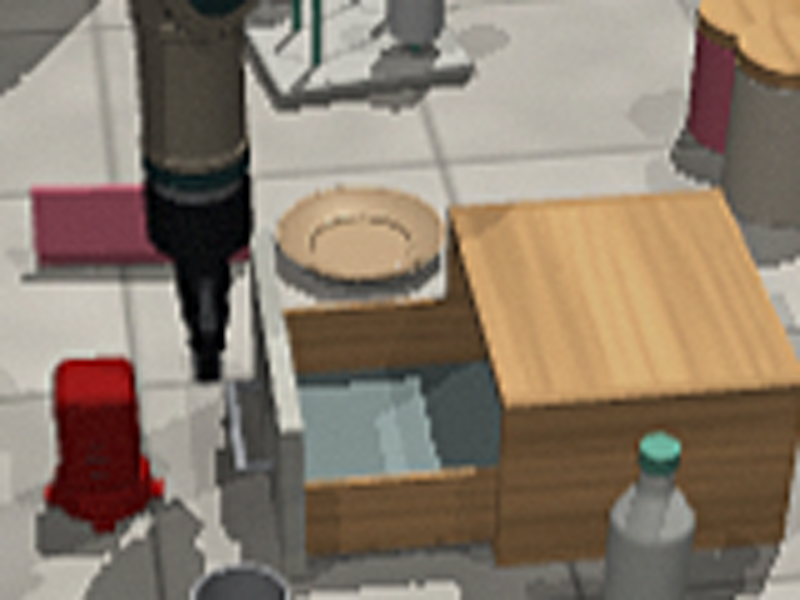

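Request:
arm_command:
  series:
    - [0,1.0,0.2,0,0,0,0]
    - [0,1.0,0.2,0,0,0,0]
    - [0,0.8,0,0,0,0,0]
    - [0,0.8,0,0,0,0,0]
    - [0,0.8,0,0,0,0,0]
    - [0,0.8,0,0,0,0,0]
    - [0,0.8,0,0,0,0,0]
    - [0,0.8,0,0,0,0,0]
    - [0,0.8,0,0,0,0,0]
    - [0,0.8,0,0,0,0,0]
    - [0,0.8,0,0,0,0,0]
    - [0,0.8,0,0,0,0,0]
    - [0,0.8,0,0,0,0,0]
    - [0,0.8,0,0,0,0,0]
    - [0,0.8,-0.1,0,0,0,0]
    - [0,0.8,-0.1,0,0,0,0]
    - [0,0.8,0,0,0,0,0]
    - [0,0,0,0,0,0,0]

```text
clock: 18.88
eef_pos: [568.4, 211.4, 105.0]
tool_rot: [0.186, 1.568, 0.161]
force: [0.7, -0.2, -0.9]
width: 0.2
```

```bash
python3 - <<'E'
from h import *
s,M=st()
im=ctrl.get_image("side"); crop(im,"pics/s13.png",240,90,160,120,5)
E
```

```text
t 18.88 tcp [568.4 211.4 105. ] jawyaw 88.6 toolx [ 0.003  0.001 -1.   ] F [ 0.7 -0.2 -0.9] T [-0.02 -0.04  0.  ] w 0.2 q [-0.39  0.72 -0.02  1.76  0.03  0.66  1.12]
```

View pics/s13.png

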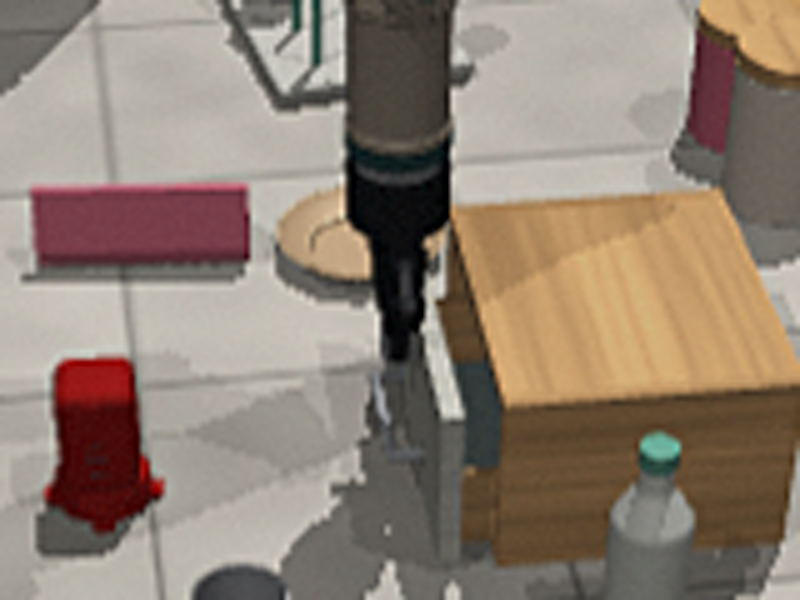

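Request:
arm_command:
  series:
    - [0,0.5,0,0,0,0,0]
    - [0,0.5,0,0,0,0,0]
    - [0,0.5,0,0,0,0,0]
    - [0,0.5,0,0,0,0,0]
    - [0,0.5,0,0,0,0,0]
    - [0,0.4,0,0,0,0,0]
    - [0,0,0,0,0,0,0]

```text
clock: 19.52
eef_pos: [596.9, 211.7, 105.0]
tool_rot: [0.234, 1.567, 0.21]
force: [0.3, -0.2, 0.0]
width: 0.1
```

Request:
arm_command:
  series:
    - [0,0.3,0,0,0,0,0]
    - [0,0.3,0,0,0,0,0]
    - [0,0,0,0,0,0,0]

```text
clock: 19.77
eef_pos: [599.6, 211.7, 104.5]
tool_rot: [-2.989, 1.568, -3.012]
force: [-4.3, 0.5, 0.9]
width: 0.3
```

```bash
python3 - <<'E'
from h import *
s,M=st()
im=ctrl.get_image("side"); crop(im,"pics/s14.png",240,90,160,120,5)
E
```

```text
t 19.77 tcp [599.6 211.7 104.5] jawyaw 88.67 toolx [-0.003 -0.    -1.   ] F [-4.3  0.5  0.9] T [-0.02  0.69 -0.05] w 0.3 q [-0.37  0.76 -0.03  1.66  0.03  0.72  1.14]
```

View pics/s14.png

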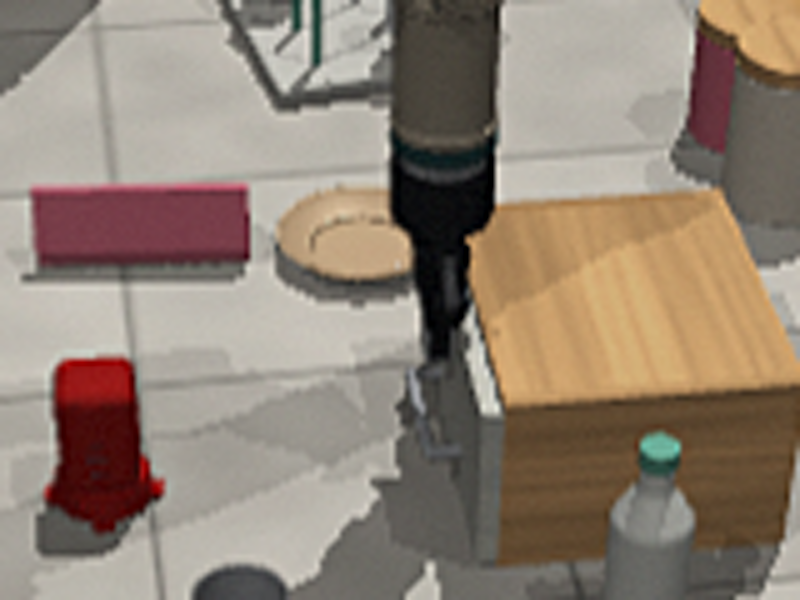

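Request:
arm_command:
  series:
    - [0,0.3,0,0,0,0,0]
    - [0,0,0,0,0,0,0]
    - [0,0,0,0,0,0,0]

```text
clock: 20.07
eef_pos: [599.4, 211.9, 103.8]
tool_rot: [-2.974, 1.562, -2.996]
force: [-9.6, -0.4, 2.5]
width: -0.3
```

Request:
arm_command:
  series:
    - [0,0.3,0,0,0,0,0]
    - [0,0,0,0,0,0,0]
    - [0,0,0,0,0,0,0]

```text
clock: 20.32
eef_pos: [599.2, 211.9, 103.6]
tool_rot: [-2.963, 1.556, -2.985]
force: [-16.9, -0.1, 5.9]
width: -0.1
```

Request:
arm_command:
  series:
    - [0,-1.0,0,0,0,0,0]
    - [0,-2.0,0,0,0,0,0]
    - [0,-2,0,0,0,0,0]
    - [0,-2,0,0,0,0,0]
    - [0,-1,0,2,0,0,0]
    - [0,-1,0,2.5,0,0,0]
    - [0,-1,0,2.5,0,0,0]
    - [0,-1,0,2.5,0,0,0]
    - [0,-1,0,2.5,0,0,0]
    - [0,-1,0,2,0,0,0]
    - [0,0,0,0,0,0,0]
    - [0,0,0,0,0,0,0]

```text
clock: 21.32
eef_pos: [478.0, 212.2, 246.3]
tool_rot: [0.429, 1.566, 0.406]
force: [-0.0, -0.2, -0.7]
width: 0.3
```

```bash
python3 - <<'E'
from h import *
s,M=st()
im=ctrl.get_image("side"); cv2.imwrite("pics/side15.png",im); crop(im,"pics/s15.png",240,90,160,120,5)
im=ctrl.get_image("top"); crop(im,"pics/t15.png",220,100,180,120,4)
E
```

```text
t 21.32 tcp [478.  212.2 246.3] jawyaw 88.68 toolx [ 0.004  0.002 -1.   ] F [-0.  -0.2 -0.7] T [ 0.01 -0.02 -0.01] w 0.3 q [-0.46  0.43 -0.02  1.86  0.01  0.86  1.06]
```

View pics/s15.png

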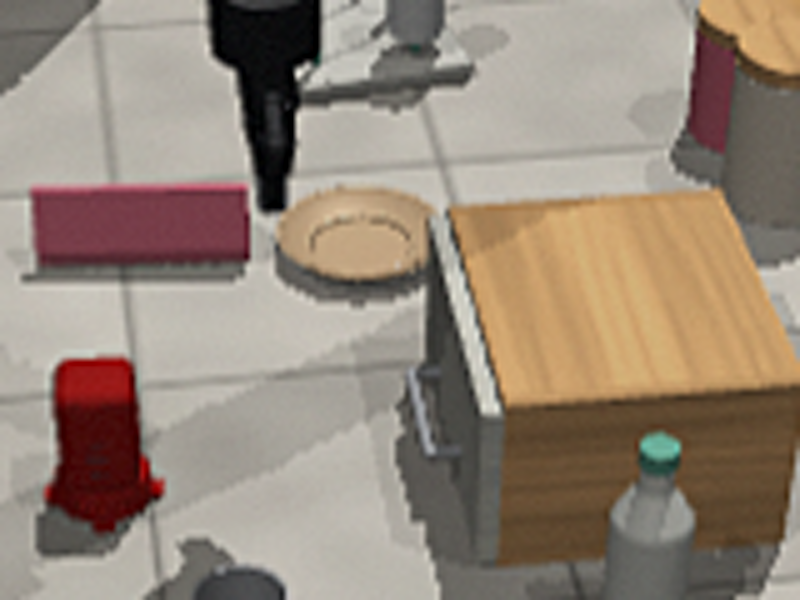

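View pics/t15.png

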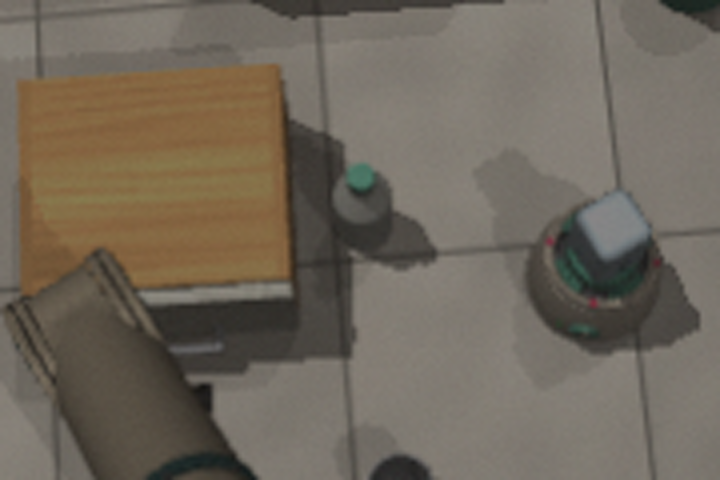

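View pics/side15.png

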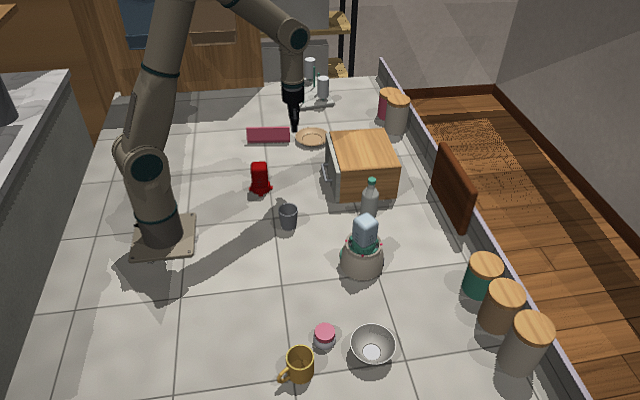

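```bash
python3 -c "
from cell import ctrl
print(ctrl.finish_job())"
```

```text
the job is handed in; nothing more can be done
None
```

The cup is locked on the blender base and the drawer is fully closed. I handed the job in at about 21 s on the robot's clock, well inside the 64 s limit.

- **Cup:** I gripped the pale cup near its top and set it in the well with its lugs in the gaps. I pressed it down until the force jumped to about 17 N at floor height. I then turned it clockwise by about 48° until the torque rose to about 3 N·m at the stop, and let go. After release, the pictures show it upright and centred in the well.
- **Drawer:** I pushed the front with the shut fingers until it would not move further at 17 N, well above the catch's 5 N. After backing off, the pictures show the front flush with the drawer unit.
- **Other things:** In the last pictures, the red look-alike and the bystanders are where they were at the start. The arm was clear of everything.

**Checks that did not fully agree:**
- **Cup angle:** Pictures taken after release put the cup about 2–4° short of the angle the gripper showed at the stop (a turn of about 44–46°). That is within the error of measuring its rounded corners and still well under the tabs.
- **Cup height:** The corner measurements put the cup's top at about 202 mm instead of the expected 207 mm. This is also within measuring error.

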